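# Weigh a sample pot with its lid on

### The arm

A 6-joint arm with a two-finger parallel gripper is mounted at the origin on the work surface. World frame = base frame: x ahead of the robot, y to its left, z up, the work surface at z = 0. Lengths are in m, angles in rad, forces in N, time in s.
With the tool pointing down it reaches from about 0.225 to 0.875 m from the base axis. Payload 3.4 kg.
Tool frame: the origin (TCP) lies midway between the tips of the shut fingers; the grasp point (between the pads) lies 19 mm behind it (manip.grip_point_offset is the distance from the TCP to the grasp point, in m); z points along the fingers, y is the line along which they close (so a half turn about z gives the same grasp; the last joint's range is limited). The gripper opens to 85 mm and grips with 20 to 120 N. Pads are 22 mm wide; open, the fingers measure 114 mm over their backs; the gripper's body (76 mm by 85 mm) begins 54 mm behind the grasp point. The pads swing forward as they close: fully open they stand 13 mm farther back than shut.
Start: joints at [1.148, 0.276, 1.505, -0, 1.361, -0.121], TCP at [0.171, 0.549, 0.231] pointing down, gripper open.
Joint ranges: [-2.89, 2.89], [-0.75, 2.08], [0.22, 2.7], [-1.18, 4.32], [0.11, 2.71], [-2.7, 2.7]. Speed limits (rad/s): [2.57, 2.57, 3.14, 3.14, 3.14, 3.14].

### API

Orientations are given as a unit quaternion [w, x, y, z].
In Python, from rig import manip gives the robot as it stands.
- The arm moves only by the shell command python3 -m handwheel 'ROWS' [FORCE]. ROWS is JSON, a list of rows, each an object with "translation": the shift along the tool's x, y, z in m, a list of three; "angular": the turn, a rotation vector about the tool's x, y, z in degrees, a list of three; "hand": the closure, from 0 (fully open) to 1 (shut). A call has 1 to 10 rows; each row shifts and turns the commanded pose from where the row before left it, along the tool's axes as they then stand; what a row does not reach is not made up. A row lasts 1/12 s, in which the tool goes at most 41.7 mm and 7.16 degrees, less where a joint would pass 70% of its speed; a pose out of reach is approached as far as the arm can. A call with a gripper value outside its range is refused whole. The fingers move at their own pace and stop on an object; FORCE is the grip in N (left out, the last holds). Time passes only in rows, so rows that do not move let the fingers close. It gives the time, the measured TCP pose, the force, the opening and the grip force at its end, in the units of the state.
- manip.get_state(): the state, without advancing time (a new reading comes with each control period).
- manip.get_image(name): name is "side" or "top"; returns the picture (480x640x3 uint8, red, green, blue); there is no depth.
- manip.camera_info(name): a dict with "camera_matrix" (3x3 intrinsics, pixels), "k1" (the pictures are not rectified: a ray, as slopes to the right and down, at radius r is drawn at 1 + k1 r^2 times it, then the intrinsics apply), "eye" and "orientation" of the camera in the world. Camera axes: x right, y down, z forward; pixel columns grow to the right and rows downward; lengths in m; the calibration is good to about 2 mm. A picture is of the moment at which its call begins. camera_info takes no time and is no camera call.
- manip.sign_off(): hands the job in; it is judged then, once.
The state is a dict: "clock": time; "qpos": joint angles; "qd": joint speeds; "effort": joint torques, N m; "position": TCP position; "ee_rot": TCP orientation; "contact_force": force on the tool from outside, world axes, zero at the start; "moment": the same for the moment, N m; "width": finger opening in m; "gripper_force": force on a finger pad.
Only numpy, scipy, OpenCV 4.12 (cv2) and the standard library are available. Lean on these libraries where they do the work, as an engineer would, in place of code of your own. Each camera call takes 0.05 s, during which the arm holds its last target. There are 200 camera calls.

### The job

Stand the wide steel pot upright and centred on the balance's small raised pan, setting it down gently, not dropping it, and let go of it. Then put the pot's own lid (the wider of the two lids) on it, so that it sits fully down and level and the covered pot can be weighed. Keep the pot upright all the time and leave the other loose things where they are.

Things in the scene. Friction and masses are not known exactly. Their poses are not given: they have to be found in the camera images.
- pot: the wide pot: open round stainless steel pot, outer diameter 60 mm, height 70 mm, straight wall 4 mm thick (inner diameter 52 mm), no handle. It stands upright on the bench; origin at the centre of its underside, z up.
- lid: the wide lid: round steel lid with a black knob, lying knob-up on the bench. From below: boss 44 mm across, 8 mm high; disc 68 mm across, 5 mm thick; round knob 24 mm across, 30 mm high (43 mm overall). Origin: centre of the boss's underside, z up through the knob. Seated, the boss is inside the pot, the disc lies on the rim, the lid's origin is 62 mm above the pot's.
- pan_top (a point): centre of the top face of the balance's pan: a flat steel disc 50 mm across (smaller than the pot's base), 5 mm thick, on a 22 mm column, its top 95 mm above the bench. z up; -x points to the front with the dark display. The balance is fixed: a white box 55 mm high, reaching 140 mm in front of the pan's axis, 80 mm behind it and 80 mm to each side.
- slim_pot: bystander: tall slim steel pot, 40 mm in diameter, 110 mm high, standing upright; origin at the centre of its underside.
- small_lid: bystander: the small lid of the slim pot, same shape, disc 46 mm across, knob 18 mm in diameter, 43 mm overall height; origin at the centre of its underside.
- cal_weight: bystander: brass calibration weight with a knob, 38 mm in diameter, 58 mm high; origin at the centre of its underside.
- tip_box: bystander: blue pipette-tip box, 120 x 80 x 60 mm (x, y, z); origin at the centre of its underside.
- pipette: bystander: dark blue hand pipette lying on the bench, about 240 mm long along its x (nose to +x), 45 mm high at most; origin on the bench below its middle.
- marker: bystander: white marker pen with black cap, 120 mm long along its x, 16 mm thick; origin on the bench below its middle.
Things that resemble listed ones, but are neither listed nor needed, are in the scene too. Leave any red look-alike of the pot alone. Leave any orange look-alike of the lid alone.

How it is judged:
By the outcome, as a careful person would: the job done as asked, in the order asked, and still so for the second after the job is handed in, with the robot touching nothing.
It also fails if it takes over 64 s, if anything falls off the work surface, if the arm or the gripper's body presses on something with over 40 N, if the wrist force passes 120 N, or if a joint passes its speed limit or range.

## Working session

There is one attempt and no reset: what is moved stays moved. The work goes in short steps, Python scripts to look and compute and a shell command to move; the robot and the scene stay as the last step left them, time stands still between calls to the robot, and variables do not carry over. Pictures are saved under pics/ and viewed, at most 10 in all, crops included, and the job is handed in when it is done.

```bash
mkdir -p pics; python3 - <<'E'
from rig import manip
import cv2
for n in("side","top"):
    cv2.imwrite(f"pics/{n}0.png",manip.get_image(n)[:,:,::-1]); print(n,manip.camera_info(n))
print(manip.get_state(), manip.grip_point_offset)
E
```

```text
side {'camera_matrix': array([[525.14310533,   0.        , 314.55749725],
       [  0.        , 525.14310533, 247.43224651],
       [  0.        ,   0.        ,   1.        ]]), 'k1': 0.0093260909615195, 'eye': array([0.43069153, 0.96246104, 0.83221058]), 'orientation': array([ 0.03914698, -0.05243838,  0.89353928, -0.4441906 ])}
top {'camera_matrix': array([[465.1454336 ,   0.        , 316.47068931],
       [  0.        , 465.1454336 , 243.05763079],
       [  0.        ,   0.        ,   1.        ]]), 'k1': 0.03058172789216162, 'eye': array([ 0.47654489, -0.03893552,  1.39374444]), 'orientation': array([-0.02151937,  0.71227599, -0.70129401,  0.01966071])}
{'clock': 0.1, 'qpos': array([ 1.14800691e+00,  2.76581327e-01,  1.50604259e+00,  2.43305509e-05,
        1.36068622e+00, -1.20965169e-01]), 'qd': array([ 0.00063664, -0.00186323, -0.00408359, -0.00025621, -0.00103949,
       -0.00105758]), 'effort': array([ 8.60285800e-04, -4.17704165e+01, -2.46404278e+01, -2.31706335e-04,
        5.93707489e-03,  1.15816817e-05]), 'position': array([0.17070607, 0.54857548, 0.23048357]), 'ee_rot': array([-2.42065515e-04,  1.50342413e-01,  9.88633613e-01, -8.24005078e-04]), 'contact_force': array([ 0.5437681 , -0.57471302, -0.89133528]), 'moment': array([-0.01201342, -0.00854461, -0.02418285]), 'gripper_force': 0.0, 'width': 0.08521747878981549} 0.0187
```

View pics/side0.png

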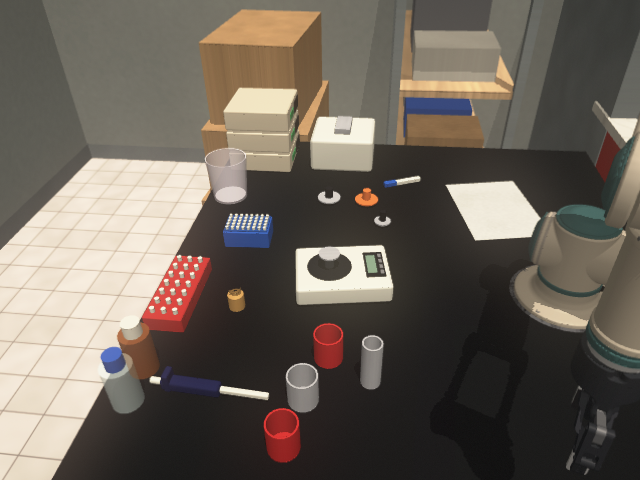

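View pics/top0.png

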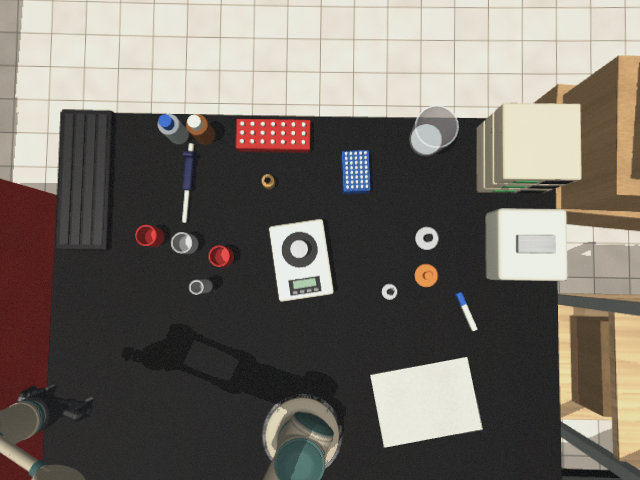

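The side view shows the steel pot at (303,387), with red look-alikes at (328,345) and (282,435) and the slim pot at (371,362). The balance pan is at (329,256). The wide lid is at (329,197), the orange one at (367,199) and the small lid at (382,221).

In the top view, the pot could be steel (183,243), red (149,235), red (220,256) or slim (200,287); I choose (183,243). The lid could be grey wide (427,238), orange (426,275) or small (389,292); I choose (427,238). I'll check both in close crops.

```bash
cat > h.py <<'E'
import numpy as np, cv2
from scipy.spatial.transform import Rotation as R
from rig import manip
def cam(n):
    c=manip.camera_info(n); q=c["orientation"]
    return c["camera_matrix"],c["k1"],np.array(c["eye"]),R.from_quat(q,scalar_first=True).as_matrix()
def ray(n,u,v,z):
    K,k,e,M=cam(n)
    p=cv2.undistortPoints(np.array([[[u,v]]],float),K,np.array([k,0,0,0.]))[0,0]
    d=M@[p[0],p[1],1]; return e+d*(z-e[2])/d[2]
def proj(n,P):
    K,k,e,M=cam(n)
    return cv2.projectPoints(np.array([(M.T@(np.array(P)-e))]),np.zeros(3),np.zeros(3),K,np.array([k,0,0,0.]))[0][0,0]
def circ(n,x,y,z,r,m=40):
    return np.array([proj(n,[x+r*np.cos(a),y+r*np.sin(a),z]) for a in np.linspace(0,2*np.pi,m)])
def crop(n,u,v,w,h,s,im=None,marks=[]):
    im=manip.get_image(n)[:,:,::-1] if im is None else im
    o=cv2.resize(im[v:v+h,u:u+w],None,fx=s,fy=s,interpolation=cv2.INTER_CUBIC)
    for m in marks: cv2.polylines(o,[np.int32((m-[u,v]+.5)*s)],False,(0,255,0),1)
    return o
E
python3 - <<'E'
from h import *
t=cv2.imread("pics/top0.png"); s=cv2.imread("pics/side0.png")
P={}
for nm,u,v,us,vs,z in(("pot",183.5,242.5,303,373,.07),("lid",427.5,238,329,191,.043),("pan",299,249,329.5,253,.095),("slim",0,0,0,0,0)):
    if not u: continue
    a=ray("top",u,v,z);b=ray("side",us,vs,z);print(nm,a.round(4),b.round(4));P[nm]=a
p,l,b=P["pot"],P["lid"],P["pan"]
mt=lambda n:[circ(n,p[0],p[1],.07,.03),circ(n,p[0],p[1],0,.03),circ(n,l[0],l[1],.013,.034),circ(n,l[0],l[1],.043,.012),circ(n,b[0],b[1],.095,.025)]
T,S=mt("top"),mt("side")
o=np.zeros((600,800,3),np.uint8)
def put(x,y,im):o[y:y+im.shape[0],x:x+im.shape[1]]=im
put(0,0,crop("top",130,215,80,60,5,t,T));put(400,0,crop("top",380,215,60,60,5,t,T))
put(0,300,crop("side",260,320,80,60+0,3,s,S)) if 0 else put(0,300,crop("side",260,355,80,60,5,s,S))
put(400,300,crop("side",310,170,80,60,2,s,S));put(400,430,crop("side",300,235,55,42,4,s,S));put(630,300,crop("top",276,226,46,46,3.6,t,T))
cv2.imwrite("pics/c1.png",o)
E
```

```text
pot [0.5494 0.3435 0.07  ] [0.5502 0.3435 0.07  ]
lid [ 0.575  -0.3569  0.043 ] [ 0.5766 -0.3462  0.043 ]
pan [0.5349 0.0136 0.095 ] [0.5364 0.0136 0.095 ]
```

View pics/c1.png

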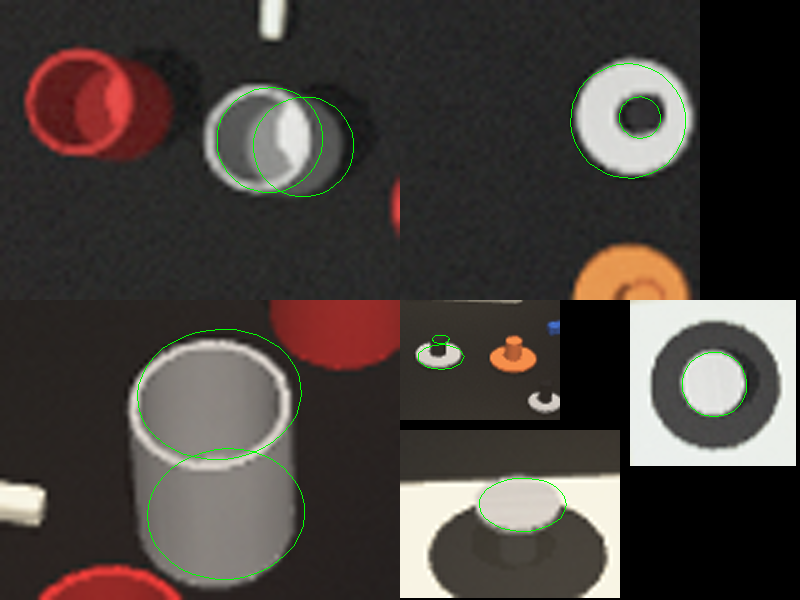

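```bash
python3 - <<'E'
from h import *
t=cv2.imread("pics/top0.png"); s=cv2.imread("pics/side0.png")
for nm,a,b,z in(("pot",(181.1,242.2),(301.6,375.1),.07),("lid",(426.1,238),(329,196.8),.0125),("pan",(298.7,248.7),(329.1,253),.095)):
    print(nm,ray("top",*a,z).round(4),ray("side",*b,z).round(4))
P=dict(pot=(.549,.347),lid=(.575,-.361),pan=(.5355,.014))
P={k:np.mean([ray("top",*a,z),ray("side",*b,z)],0)[:2] for k,a,b,z in(("pot",(181.1,242.2),(301.6,375.1),.07),("lid",(426.1,238),(329,196.8),.0125),("pan",(298.7,248.7),(329.1,253),.095))}
p,l,b=P["pot"],P["lid"],P["pan"]
mt=lambda n:[circ(n,*p,.07,.03),circ(n,*p,0,.03),circ(n,*l,.013,.034),circ(n,*l,.043,.012),circ(n,*b,.095,.025)]
T,S=mt("top"),mt("side")
o=np.zeros((600,800,3),np.uint8)
def put(x,y,im):o[y:y+im.shape[0],x:x+im.shape[1]]=im
put(0,0,crop("top",155,215,50,60,5,t,T));put(260,0,crop("top",400,215,50,60,5,t,T));put(520,0,crop("top",276,222,50,60,5,t,T))
put(0,305,crop("side",275,355,50,59,5,s,S));put(260,305,crop("side",315,185,30,25,8,s,S));put(520,305,crop("side",305,235,50,40,5,s,S))
cv2.imwrite("pics/c2.png",o)
E
```

```text
pot [0.5502 0.3503 0.07  ] [0.552  0.3486 0.07  ]
lid [ 0.5771 -0.36    0.0125] [ 0.5787 -0.3637  0.0125]
pan [0.5357 0.0145 0.095 ] [0.5374 0.0137 0.095 ]
```

View pics/c2.png

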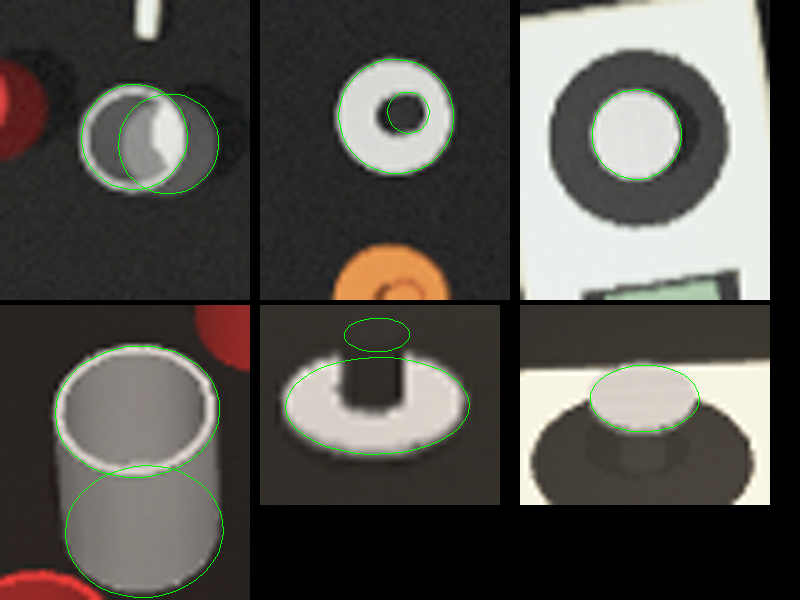

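The crops confirm the plain steel pot, the wide grey lid with the black knob, and the pan. The projected circles match within about 1 px in both cameras. Next I'll locate the neighbours so I can choose a finger direction.

```bash
cat >> h.py <<'E'
def plan(x,y,z,yaw=None):
    """tool-frame shift (m) to world point; yaw = wanted world angle (deg) of tool y -> tool z turn first"""
    st=manip.get_state(); M=R.from_quat(st["ee_rot"],scalar_first=True).as_matrix()
    cur=np.degrees(np.arctan2(M[1,1],M[0,1])); t=0 if yaw is None else -((yaw-cur+90)%180-90)
    M2=M@R.from_rotvec([0,0,np.radians(t)]).as_matrix()
    print("t",st["clock"],"yaw",cur.round(1),"tilt",np.degrees(np.arccos(-M[2,2])).round(2),"turnz",round(t,1),"shift after turn mm",(1000*M2.T@(np.array([x,y,z])-st["position"])).round(1),"q6",st["qpos"][5].round(2))
E
python3 - <<'E'
from h import *
for n,u,v,z in(("redA",148.5,235.5,.07),("redB",219,256,.07),("slim",196,287,.11),("small",389,291.5,.013),("orange",426,275,.013)):
    a=ray("top",u,v,z);d=a[:2]-[.551,.3495];print(n,a.round(3),np.hypot(*d).round(3),np.degrees(np.arctan2(d[1],d[0])).round(0))
for yw in(30,20,0,-20):plan(.551,.3495,.13,yw)
E
```

```text
redA [0.568 0.443 0.07 ] 0.095 80.0
redB [0.513 0.242 0.07 ] 0.114 -110.0
slim [0.425 0.294 0.11 ] 0.137 -156.0
small [ 0.417 -0.251  0.013] 0.615 -103.0
orange [ 0.468 -0.36   0.013] 0.714 -97.0
t 0.1 yaw 72.7 tilt 0.1 turnz 42.7 shift after turn mm [-362.5  229.9  100.5] q6 -0.12
t 0.1 yaw 72.7 tilt 0.1 turnz 52.7 shift after turn mm [-317.   289.4  100.5] q6 -0.12
t 0.1 yaw 72.7 tilt 0.1 turnz 72.7 shift after turn mm [-198.9  380.4  100.5] q6 -0.12
t 0.1 yaw 72.7 tilt 0.1 turnz -87.3 shift after turn mm [  56.8 -425.5  100.5] q6 -0.12
```

```bash
python3 -m handwheel '[{"translation":[0,0,0],"angular":[0,0,6.6],"hand":0},{"translation":[0,0,0],"angular":[0,0,6.6],"hand":0},{"translation":[0,0,0],"angular":[0,0,6.6],"hand":0},{"translation":[0,0,0],"angular":[0,0,6.6],"hand":0},{"translation":[0,0,0],"angular":[0,0,6.6],"hand":0},{"translation":[0,0,0],"angular":[0,0,6.6],"hand":0},{"translation":[0,0,0],"angular":[0,0,6.6],"hand":0},{"translation":[0,0,0],"angular":[0,0,6.6],"hand":0}]' 80
python3 -m handwheel '[{"translation":[-0.03,0.027,0],"angular":[0,0,0],"hand":0},{"translation":[-0.03,0.027,0],"angular":[0,0,0],"hand":0},{"translation":[-0.03,0.027,0],"angular":[0,0,0],"hand":0},{"translation":[-0.03,0.027,0],"angular":[0,0,0],"hand":0},{"translation":[-0.03,0.027,0],"angular":[0,0,0],"hand":0},{"translation":[-0.03,0.027,0],"angular":[0,0,0],"hand":0},{"translation":[-0.03,0.027,0],"angular":[0,0,0],"hand":0},{"translation":[-0.03,0.027,0],"angular":[0,0,0],"hand":0},{"translation":[-0.03,0.027,0],"angular":[0,0,0],"hand":0},{"translation":[-0.03,0.027,0],"angular":[0,0,0],"hand":0}]'
python3 -c "
from h import *
plan(.551,.3495,.02,20)"
```

```text
clock: 0.77
position: [0.1708, 0.5487, 0.2308]
ee_rot: [0.0, 0.577, 0.817, -0.001]
contact_force: [0.2, -0.6, -1.1]
width: 0.0855
gripper_force: 0.0
clock: 1.6
position: [0.5283, 0.3575, 0.2308]
ee_rot: [-0.0, 0.574, 0.819, -0.0]
contact_force: [0.9, 0.9, -0.3]
width: 0.0855
gripper_force: 0.0
t 1.6 yaw 19.9 tilt 0.05 turnz -0.1 shift after turn mm [-15.3  18.8 210.8] q6 0.14
```

```bash
python3 -m handwheel '[{"translation":[-0.015,0.019,0],"angular":[0,0,0],"hand":0},{"translation":[0,0,0.03],"angular":[0,0,0],"hand":0},{"translation":[0,0,0.03],"angular":[0,0,0],"hand":0},{"translation":[0,0,0.03],"angular":[0,0,0],"hand":0},{"translation":[0,0,0.02],"angular":[0,0,0],"hand":0},{"translation":[0,0,0],"angular":[0,0,0],"hand":0},{"translation":[0,0,0],"angular":[0,0,0],"hand":0}]'
python3 -c "
from h import *
plan(.551,.3495,.02,20)
cv2.imwrite('pics/d.png',np.hstack([crop('side',240,310,130,160,3),crop('top',140,180,80,96,5)]))"
```

```text
clock: 2.18
position: [0.5491, 0.3508, 0.12]
ee_rot: [-0.001, 0.574, 0.819, -0.001]
contact_force: [0.2, 0.9, 0.8]
width: 0.0851
gripper_force: 0.0
t 2.1833 yaw 19.9 tilt 0.19 turnz -0.1 shift after turn mm [ -1.9   1.6 100. ] q6 0.11
```

View pics/d.png

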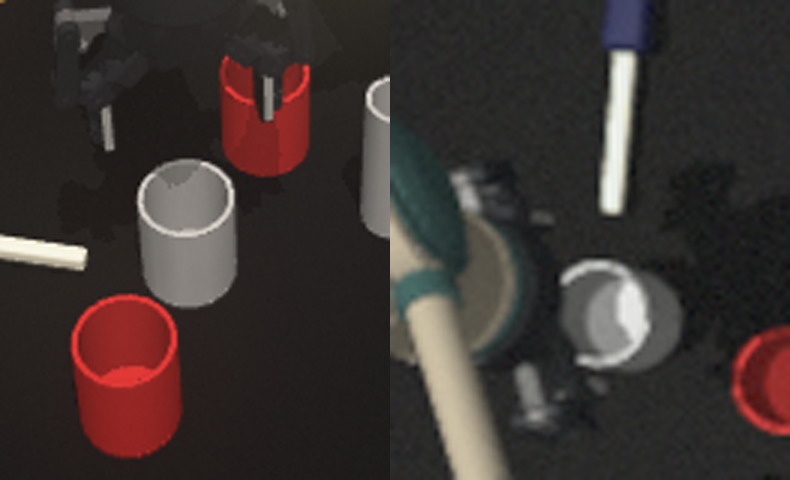

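The side view shows the open fingers straddling the pot (crop 187,230) in line with it. The top view shows the finger midpoint over the pot once parallax is allowed for. I'll go down, grip and lift a little.

```bash
python3 -m handwheel '[{"translation":[-0.002,0.0015,0.02],"angular":[0,0,0],"hand":0},{"translation":[0,0,0.02],"angular":[0,0,0],"hand":0},{"translation":[0,0,0.02],"angular":[0,0,0],"hand":0},{"translation":[0,0,0.02],"angular":[0,0,0],"hand":0},{"translation":[0,0,0.02],"angular":[0,0,0],"hand":0},{"translation":[0,0,0],"angular":[0,0,0],"hand":0},{"translation":[0,0,0],"angular":[0,0,0],"hand":0}]'
python3 -m handwheel '[{"translation":[0,0,0],"angular":[0,0,0],"hand":0.2},{"translation":[0,0,0],"angular":[0,0,0],"hand":0.3},{"translation":[0,0,0],"angular":[0,0,0],"hand":0.5},{"translation":[0,0,0],"angular":[0,0,0],"hand":1},{"translation":[0,0,0],"angular":[0,0,0],"hand":1},{"translation":[0,0,0],"angular":[0,0,0],"hand":1},{"translation":[0,0,0],"angular":[0,0,0],"hand":1},{"translation":[0,0,0],"angular":[0,0,0],"hand":1},{"translation":[0,0,0],"angular":[0,0,0],"hand":1}]' 80
```

```text
clock: 2.87
position: [0.5525, 0.3503, 0.0223]
ee_rot: [0.0, 0.574, 0.819, 0.0]
contact_force: [0.2, 0.6, 0.7]
width: 0.0855
gripper_force: 0.0
clock: 3.62
position: [0.5538, 0.3509, 0.0243]
ee_rot: [0.001, 0.574, 0.819, 0.002]
contact_force: [0.5, 1.0, 6.4]
width: 0.0594
gripper_force: 86.0
```

```bash
python3 -m handwheel '[{"translation":[0,0,-0.01],"angular":[0,0,0],"hand":1},{"translation":[0,0,-0.02],"angular":[0,0,0],"hand":1},{"translation":[0,0,-0.03],"angular":[0,0,0],"hand":1},{"translation":[0,0,-0.03],"angular":[0,0,0],"hand":1},{"translation":[0,0,-0.03],"angular":[0,0,0],"hand":1},{"translation":[0,0,-0.03],"angular":[0,0,0],"hand":1},{"translation":[0,0,-0.03],"angular":[0,0,0],"hand":1},{"translation":[0,0,-0.02],"angular":[0,0,0],"hand":1},{"translation":[0,0,0],"angular":[0,0,0],"hand":1},{"translation":[0,0,0],"angular":[0,0,0],"hand":1}]'
python3 -c "
from h import *
plan(.5365,.014,.222,20)
plan(.5365,.014,.222,-15)
cv2.imwrite('pics/e.png',np.hstack([crop('side',230,230,130,160,3),crop('top',120,180,80,96,5)]))"
```

```text
clock: 4.45
position: [0.5523, 0.3501, 0.2231]
ee_rot: [0.001, 0.574, 0.819, 0.001]
contact_force: [-0.6, -0.5, -1.4]
width: 0.0592
gripper_force: 86.3
t 4.45 yaw 19.9 tilt 0.19 turnz -0.1 shift after turn mm [-310.4 -129.8    0.6] q6 0.11
t 4.45 yaw 19.9 tilt 0.19 turnz 34.9 shift after turn mm [-328.7   71.7    0.6] q6 0.11
```

View pics/e.png

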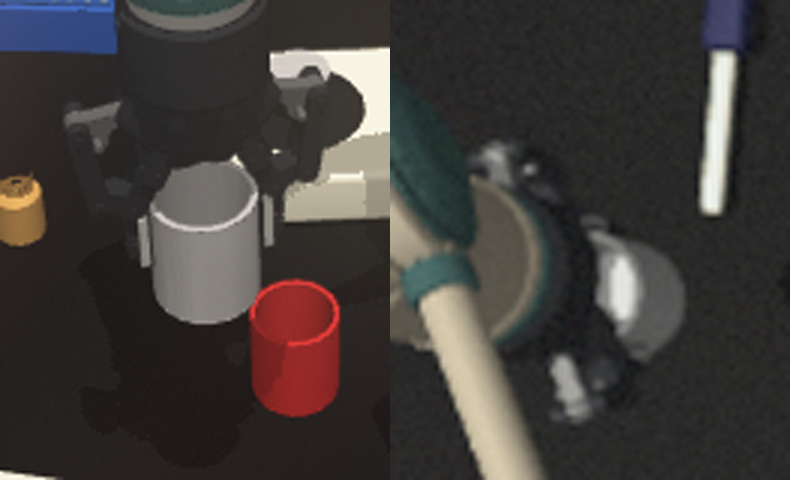

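The pot is held upright, with its rim centre at side crop (204,197). I'll check its offset from the TCP against that and carry it over the pan.

```bash
python3 -c "
from h import *
print(ray('side',297.5,295.2,.270))"
python3 -m handwheel '[{"translation":[-0.015,-0.006,0],"angular":[0,0,0],"hand":1},{"translation":[-0.031,-0.013,0],"angular":[0,0,0],"hand":1},{"translation":[-0.035,-0.015,0],"angular":[0,0,0],"hand":1},{"translation":[-0.035,-0.015,0],"angular":[0,0,0],"hand":1},{"translation":[-0.035,-0.015,0],"angular":[0,0,0],"hand":1},{"translation":[-0.035,-0.015,0],"angular":[0,0,0],"hand":1},{"translation":[-0.035,-0.015,0],"angular":[0,0,0],"hand":1},{"translation":[-0.035,-0.015,0],"angular":[0,0,0],"hand":1},{"translation":[-0.03,-0.012,0],"angular":[0,0,0],"hand":1},{"translation":[-0.015,-0.006,0],"angular":[0,0,0],"hand":1}]'
python3 -m handwheel '[{"translation":[-0.006,-0.002,0],"angular":[0,0,0],"hand":1},{"translation":[0,0,0.01],"angular":[0,0,0],"hand":1},{"translation":[0,0,0.02],"angular":[0,0,0],"hand":1},{"translation":[0,0,0.02],"angular":[0,0,0],"hand":1},{"translation":[0,0,0.015],"angular":[0,0,0],"hand":1},{"translation":[0,0,0.01],"angular":[0,0,0],"hand":1},{"translation":[0,0,0],"angular":[0,0,0],"hand":1},{"translation":[0,0,0],"angular":[0,0,0],"hand":1}]'
python3 -c "
from h import *
plan(.5365,.014,.12,20)
p=(.5365,.014)
b=manip.get_state()['position'];print(b)
z0=b[2]-.0235
cv2.imwrite('pics/f.png',np.hstack([crop('side',275,170,110,130,3.5,marks=[circ('side',*p,.095,.025),circ('side',b[0],b[1],z0,.03),circ('side',b[0],b[1],z0+.07,.03)]),crop('top',260,205,80,91,5,marks=[circ('top',*p,.095,.025),circ('top',b[0],b[1],z0+.07,.03)])]))"
```

```text
[0.55026973 0.35286036 0.27      ]
clock: 5.38
position: [0.5331, 0.0192, 0.2195]
ee_rot: [-0.001, 0.575, 0.818, -0.002]
contact_force: [0.8, -0.1, -0.8]
width: 0.0589
gripper_force: 86.3
clock: 6.05
position: [0.5348, 0.0183, 0.1454]
ee_rot: [-0.001, 0.574, 0.819, -0.0]
contact_force: [0.7, -0.1, -1.2]
width: 0.059
gripper_force: 86.4
t 6.05 yaw 20.0 tilt 0.11 turnz -0.0 shift after turn mm [-4.6  0.2 25.4] q6 -0.44
[0.53480076 0.01829055 0.1454365 ]
```

View pics/f.png

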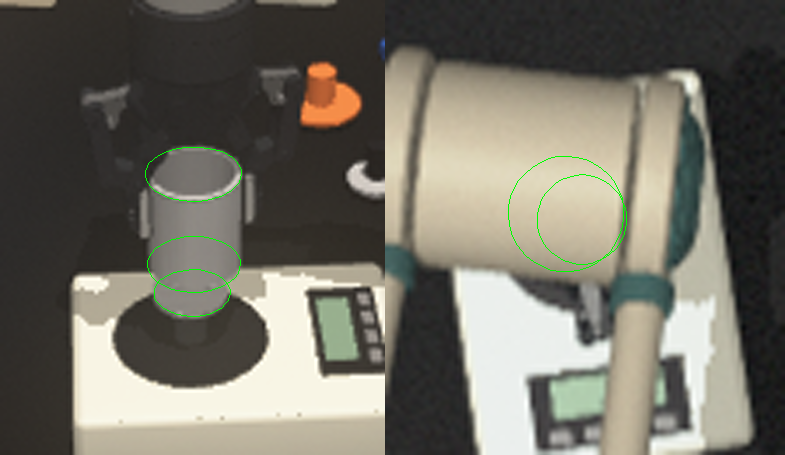

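The pot hangs upright over the pan. In the side crop its rim centre is at (195,174) against the predicted 193, and the pan is at (192,293). I'll centre it and lower it slowly.

```bash
python3 -m handwheel '[{"translation":[-0.0049,0.0009,0.006],"angular":[0,0,0],"hand":1},{"translation":[0,0,0.006],"angular":[0,0,0],"hand":1},{"translation":[0,0,0.006],"angular":[0,0,0],"hand":1},{"translation":[0,0,0.003],"angular":[0,0,0],"hand":1},{"translation":[0,0,0],"angular":[0,0,0],"hand":1},{"translation":[0,0,0],"angular":[0,0,0],"hand":1}]'
python3 -m handwheel '[{"translation":[0,0,0.001],"angular":[0,0,0],"hand":1},{"translation":[0,0,0.001],"angular":[0,0,0],"hand":1},{"translation":[0,0,0],"angular":[0,0,0],"hand":1}]'
```

```text
clock: 6.65
position: [0.5375, 0.013, 0.1249]
ee_rot: [-0.0, 0.574, 0.819, -0.0]
contact_force: [0.4, 1.0, -2.3]
width: 0.0589
gripper_force: 86.4
clock: 6.9
position: [0.5378, 0.013, 0.1233]
ee_rot: [0.0, 0.574, 0.819, 0.0]
contact_force: [0.2, -0.0, -1.7]
width: 0.0593
gripper_force: 86.4
```

```bash
python3 -m handwheel '[{"translation":[0,0.0,0.001],"angular":[0,0,0],"hand":1},{"translation":[0,0,0.001],"angular":[0,0,0],"hand":1},{"translation":[0,0,0],"angular":[0,0,0],"hand":1}]'
python3 -m handwheel '[{"translation":[0,0,0.001],"angular":[0,0,0],"hand":1},{"translation":[0,0,0],"angular":[0,0,0],"hand":1}]'
python3 -m handwheel '[{"translation":[0,0,0.001],"angular":[0,0,0],"hand":1},{"translation":[0,0,0],"angular":[0,0,0],"hand":1}]'
```

```text
clock: 7.15
position: [0.5377, 0.0131, 0.1211]
ee_rot: [-0.0, 0.574, 0.819, -0.0]
contact_force: [-0.2, 0.2, -2.2]
width: 0.059
gripper_force: 86.4
clock: 7.32
position: [0.5377, 0.0131, 0.1201]
ee_rot: [-0.0, 0.574, 0.819, -0.0]
contact_force: [0.3, 0.2, -1.5]
width: 0.0591
gripper_force: 86.4
clock: 7.48
position: [0.5379, 0.013, 0.1193]
ee_rot: [0.0, 0.574, 0.819, 0.0]
contact_force: [0.3, -0.1, -2.0]
width: 0.0593
gripper_force: 86.5
```

```bash
python3 -m handwheel '[{"translation":[0,0,0.001],"angular":[0,0,0],"hand":1},{"translation":[0,0,0],"angular":[0,0,0],"hand":1}]'
python3 -m handwheel '[{"translation":[0,0,0.0007],"angular":[0,0,0],"hand":1},{"translation":[0,0,0],"angular":[0,0,0],"hand":1}]'
```

```text
clock: 7.65
position: [0.5379, 0.013, 0.1193]
ee_rot: [0.0, 0.574, 0.819, 0.0]
contact_force: [-2.7, 0.2, 4.6]
width: 0.059
gripper_force: 87.0
clock: 7.82
position: [0.5379, 0.013, 0.1192]
ee_rot: [0.0, 0.574, 0.819, 0.0]
contact_force: [-3.5, 0.2, 8.9]
width: 0.0594
gripper_force: 87.4
```

The pot is down on the pan, with the load at about zero and then up to +9 N. I'll ease the preload and release it gently.

```bash
python3 -m handwheel '[{"translation":[0,0,-0.001],"angular":[0,0,0],"hand":1},{"translation":[0,0,0],"angular":[0,0,0],"hand":0.4},{"translation":[0,0,0],"angular":[0,0,0],"hand":0.3},{"translation":[0,0,0],"angular":[0,0,0],"hand":0.25},{"translation":[0,0,0],"angular":[0,0,0],"hand":0.2},{"translation":[0,0,0],"angular":[0,0,0],"hand":0.1},{"translation":[0,0,0],"angular":[0,0,0],"hand":0},{"translation":[0,0,0],"angular":[0,0,0],"hand":0},{"translation":[0,0,0],"angular":[0,0,0],"hand":0},{"translation":[0,0,0],"angular":[0,0,0],"hand":0}]'
python3 -m handwheel '[{"translation":[0,0,-0.01],"angular":[0,0,0],"hand":0},{"translation":[0,0,-0.02],"angular":[0,0,0],"hand":0},{"translation":[0,0,-0.03],"angular":[0,0,0],"hand":0},{"translation":[0,0,-0.03],"angular":[0,0,0],"hand":0},{"translation":[0,0,-0.03],"angular":[0,0,0],"hand":0},{"translation":[0,0,-0.03],"angular":[0,0,0],"hand":0}]'
python3 -c "
from h import *
plan(.578,-.3615,.16,20)
plan(.578,-.3615,.16,-20)
plan(.578,-.3615,.16,60)"
```

```text
clock: 8.65
position: [0.5378, 0.013, 0.1185]
ee_rot: [-0.0, 0.574, 0.819, 0.0]
contact_force: [0.2, -0.6, 0.3]
width: 0.0857
gripper_force: 0.0
clock: 9.15
position: [0.5375, 0.0131, 0.271]
ee_rot: [0.0, 0.574, 0.819, 0.0]
contact_force: [0.9, -0.2, 0.9]
width: 0.0854
gripper_force: 0.0
t 9.15 yaw 19.9 tilt 0.05 turnz -0.1 shift after turn mm [-365.8  -90.2  111. ] q6 -0.45
t 9.15 yaw 19.9 tilt 0.05 turnz 39.9 shift after turn mm [-338.2  166.   111. ] q6 -0.45
t 9.15 yaw 19.9 tilt 0.05 turnz -40.1 shift after turn mm [-222.2 -304.2  111. ] q6 -0.45
```

```bash
python3 -m handwheel '[{"translation":[0,0,0],"angular":[0,0,-6.7],"hand":0},{"translation":[0,0,0],"angular":[0,0,-6.7],"hand":0},{"translation":[0,0,0],"angular":[0,0,-6.7],"hand":0},{"translation":[0,0,0],"angular":[0,0,-6.7],"hand":0},{"translation":[0,0,0],"angular":[0,0,-6.7],"hand":0},{"translation":[0,0,0],"angular":[0,0,-6.7],"hand":0}]'
python3 -m handwheel '[{"translation":[-0.022,-0.030,0],"angular":[0,0,0],"hand":0},{"translation":[-0.022,-0.030,0],"angular":[0,0,0],"hand":0},{"translation":[-0.022,-0.030,0],"angular":[0,0,0],"hand":0},{"translation":[-0.022,-0.030,0],"angular":[0,0,0],"hand":0},{"translation":[-0.022,-0.030,0],"angular":[0,0,0],"hand":0},{"translation":[-0.022,-0.030,0],"angular":[0,0,0],"hand":0},{"translation":[-0.022,-0.030,0],"angular":[0,0,0],"hand":0},{"translation":[-0.022,-0.030,0],"angular":[0,0,0],"hand":0},{"translation":[-0.022,-0.030,0],"angular":[0,0,0],"hand":0},{"translation":[-0.022,-0.030,0],"angular":[0,0,0],"hand":0}]'
python3 -m handwheel '[{"translation":[0,-0.004,0.03],"angular":[0,0,0],"hand":0},{"translation":[0,0,0.03],"angular":[0,0,0],"hand":0},{"translation":[0,0,0.03],"angular":[0,0,0],"hand":0},{"translation":[0,0,0.03],"angular":[0,0,0],"hand":0},{"translation":[0,0,0],"angular":[0,0,0],"hand":0},{"translation":[0,0,0],"angular":[0,0,0],"hand":0}]'
python3 -c "
from h import *
plan(.578,-.3615,.019,60)
p=(.5365,.014)
o=np.zeros((480,800,3),np.uint8)
T=manip.get_image('top')[:,:,::-1]
o[:,:400]=crop('top',270,210,80,96,5,T,marks=[circ('top',*p,.165,.03)])
o[:,400:]=crop('side',280,150,100,120,4,marks=[circ('side',*p,.165,.03),circ('side',*p,.095,.03)])
cv2.imwrite('pics/g.png',o)"
```

```text
clock: 9.65
position: [0.5377, 0.013, 0.2695]
ee_rot: [0.0, 0.255, 0.967, 0.0]
contact_force: [0.3, 0.1, -0.6]
width: 0.0854
gripper_force: 0.0
clock: 10.48
position: [0.5788, -0.3585, 0.2695]
ee_rot: [0.0, 0.258, 0.966, -0.0]
contact_force: [-0.2, -0.2, 0.6]
width: 0.0855
gripper_force: 0.0
clock: 10.98
position: [0.5763, -0.3597, 0.1477]
ee_rot: [-0.002, 0.258, 0.966, 0.001]
contact_force: [0.4, 0.4, 0.3]
width: 0.0854
gripper_force: 0.0
t 10.9833 yaw 60.1 tilt 0.2 turnz 0.1 shift after turn mm [ -2.9  -0.8 128.7] q6 -1.71
```

View pics/g.png

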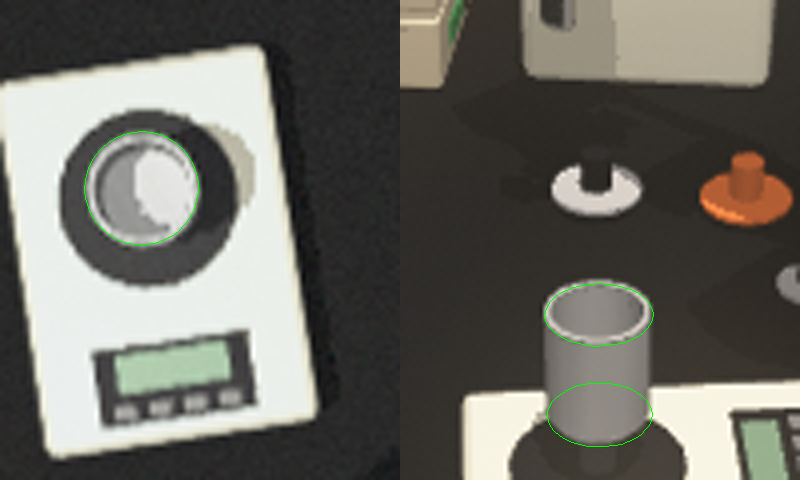

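The pot stands upright and centred on the pan: its rim centre is at top crop (143,189), within about 1 mm of the prediction, and it agrees in the side view. Now the lid at side crop (597,190).

```bash
python3 -m handwheel '[{"translation":[-0.003,-0.001,0.03],"angular":[0,0,0],"hand":0},{"translation":[0,0,0.03],"angular":[0,0,0],"hand":0},{"translation":[0,0,0.03],"angular":[0,0,0],"hand":0},{"translation":[0,0,0.02],"angular":[0,0,0],"hand":0},{"translation":[0,0,0.012],"angular":[0,0,0],"hand":0},{"translation":[0,0,0.006],"angular":[0,0,0],"hand":0},{"translation":[0,0,0],"angular":[0,0,0],"hand":0},{"translation":[0,0,0],"angular":[0,0,0],"hand":0}]' 50
python3 -m handwheel '[{"translation":[0,0,0],"angular":[0,0,0],"hand":0.3},{"translation":[0,0,0],"angular":[0,0,0],"hand":0.45},{"translation":[0,0,0],"angular":[0,0,0],"hand":0.6},{"translation":[0,0,0],"angular":[0,0,0],"hand":0.65},{"translation":[0,0,0],"angular":[0,0,0],"hand":0.7},{"translation":[0,0,0],"angular":[0,0,0],"hand":1},{"translation":[0,0,0],"angular":[0,0,0],"hand":1},{"translation":[0,0,0],"angular":[0,0,0],"hand":1},{"translation":[0,0,0],"angular":[0,0,0],"hand":1}]' 50
```

```text
clock: 11.75
position: [0.5804, -0.3634, 0.0225]
ee_rot: [0.002, 0.258, 0.966, -0.001]
contact_force: [0.2, 0.1, 1.0]
width: 0.0854
gripper_force: 0.0
clock: 12.5
position: [0.5794, -0.3627, 0.0212]
ee_rot: [0.0, 0.258, 0.966, -0.0]
contact_force: [0.1, -0.0, 5.9]
width: 0.0224
gripper_force: 49.2
```

```bash
python3 -m handwheel '[{"translation":[0,0,-0.01],"angular":[0,0,0],"hand":1},{"translation":[0,0,-0.02],"angular":[0,0,0],"hand":1},{"translation":[0,0,-0.035],"angular":[0,0,0],"hand":1},{"translation":[0,0,-0.035],"angular":[0,0,0],"hand":1},{"translation":[0,0,-0.035],"angular":[0,0,0],"hand":1},{"translation":[0,0,-0.035],"angular":[0,0,0],"hand":1},{"translation":[0,0,-0.035],"angular":[0,0,0],"hand":1},{"translation":[0,0,-0.015],"angular":[0,0,0],"hand":1},{"translation":[0,0,0],"angular":[0,0,0],"hand":1},{"translation":[0,0,0],"angular":[0,0,0],"hand":1}]'
python3 -c "
from h import *
plan(.5365,.0135,.24,60)"
```

```text
clock: 13.33
position: [0.579, -0.3625, 0.2409]
ee_rot: [0.0, 0.258, 0.966, -0.0]
contact_force: [-0.1, -0.0, -1.5]
width: 0.0223
gripper_force: 49.1
t 13.3333 yaw 60.1 tilt 0.04 turnz 0.1 shift after turn mm [224.8 304.4   0.7] q6 -1.71
```

```bash
python3 -m handwheel '[{"translation":[0.012,0.016,0],"angular":[0,0,0],"hand":1},{"translation":[0.022,0.030,0],"angular":[0,0,0],"hand":1},{"translation":[0.022,0.030,0],"angular":[0,0,0],"hand":1},{"translation":[0.022,0.030,0],"angular":[0,0,0],"hand":1},{"translation":[0.022,0.030,0],"angular":[0,0,0],"hand":1},{"translation":[0.022,0.030,0],"angular":[0,0,0],"hand":1},{"translation":[0.022,0.030,0],"angular":[0,0,0],"hand":1},{"translation":[0.022,0.030,0],"angular":[0,0,0],"hand":1},{"translation":[0.022,0.030,0],"angular":[0,0,0],"hand":1},{"translation":[0.022,0.030,0],"angular":[0,0,0],"hand":1}]'
python3 -m handwheel '[{"translation":[0.0148,0.0184,0],"angular":[0,0,0],"hand":1},{"translation":[0,0,0],"angular":[0,0,0],"hand":1},{"translation":[0,0,0.015],"angular":[0,0,0],"hand":1},{"translation":[0,0,0.015],"angular":[0,0,0],"hand":1},{"translation":[0,0,0.01],"angular":[0,0,0],"hand":1},{"translation":[0,0,0],"angular":[0,0,0],"hand":1},{"translation":[0,0,0],"angular":[0,0,0],"hand":1}]'
python3 -c "
from h import *
plan(.5365,.0135,.181,60)
p=(.5365,.0135); b=manip.get_state()['position']; z=b[2]-.0212
cv2.imwrite('pics/h.png',crop('side',270,150,130,100,6,marks=[circ('side',*p,.165,.03),circ('side',b[0],b[1],z+.013,.034),circ('side',b[0],b[1],z+.008,.034)]))"
```

```text
clock: 14.17
position: [0.5373, -0.008, 0.2376]
ee_rot: [-0.003, 0.258, 0.966, -0.0]
contact_force: [0.3, 1.1, -1.3]
width: 0.0224
gripper_force: 49.1
clock: 14.75
position: [0.535, 0.0129, 0.199]
ee_rot: [-0.002, 0.258, 0.966, -0.0]
contact_force: [-0.4, 0.3, -0.9]
width: 0.0219
gripper_force: 49.2
t 14.75 yaw 60.1 tilt 0.21 turnz 0.1 shift after turn mm [-1.1  1.3 17.9] q6 -1.15
```

View pics/h.png

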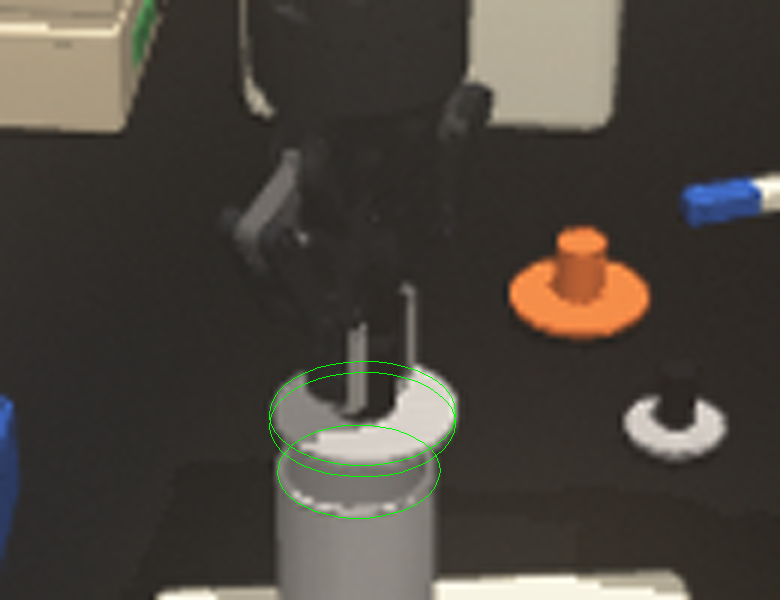

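The lid is held level, with its disc centre at crop (364,413) against the predicted 363. The pot wall centre at 356 is about 0.5 mm from its prediction, well within the 4 mm play. I'll align and lower.

```bash
python3 -m handwheel '[{"translation":[-0.0014,0.0015,0.004],"angular":[0,0,0],"hand":1},{"translation":[0,0,0.004],"angular":[0,0,0],"hand":1},{"translation":[0,0,0.004],"angular":[0,0,0],"hand":1},{"translation":[0,0,0.003],"angular":[0,0,0],"hand":1},{"translation":[0,0,0.002],"angular":[0,0,0],"hand":1},{"translation":[0,0,0],"angular":[0,0,0],"hand":1},{"translation":[0,0,0],"angular":[0,0,0],"hand":1}]'
python3 -m handwheel '[{"translation":[0,0,0.001],"angular":[0,0,0],"hand":1},{"translation":[0,0,0.001],"angular":[0,0,0],"hand":1},{"translation":[0,0,0],"angular":[0,0,0],"hand":1}]'
```

```text
clock: 15.38
position: [0.5378, 0.014, 0.1835]
ee_rot: [-0.0, 0.258, 0.966, 0.0]
contact_force: [0.3, 0.3, -0.8]
width: 0.0223
gripper_force: 49.2
clock: 15.63
position: [0.5378, 0.014, 0.1815]
ee_rot: [-0.0, 0.258, 0.966, 0.0]
contact_force: [0.1, -0.1, -0.3]
width: 0.0223
gripper_force: 49.2
```

```bash
python3 -m handwheel '[{"translation":[0,0,0.001],"angular":[0,0,0],"hand":1},{"translation":[0,0,0.001],"angular":[0,0,0],"hand":1},{"translation":[0,0,0],"angular":[0,0,0],"hand":1}]'
python3 -m handwheel '[{"translation":[0,0,0.001],"angular":[0,0,0],"hand":1},{"translation":[0,0,0],"angular":[0,0,0],"hand":1}]'
python3 -m handwheel '[{"translation":[0,0,0.0007],"angular":[0,0,0],"hand":1},{"translation":[0,0,0],"angular":[0,0,0],"hand":1}]'
```

```text
clock: 15.88
position: [0.5378, 0.014, 0.1794]
ee_rot: [-0.0, 0.258, 0.966, -0.0]
contact_force: [-0.7, 0.4, -1.1]
width: 0.0225
gripper_force: 49.2
clock: 16.05
position: [0.5378, 0.014, 0.1784]
ee_rot: [-0.0, 0.258, 0.966, 0.0]
contact_force: [0.3, -1.0, -1.6]
width: 0.0219
gripper_force: 49.2
clock: 16.22
position: [0.538, 0.014, 0.1782]
ee_rot: [0.0, 0.258, 0.966, 0.0]
contact_force: [-0.2, 0.2, 0.7]
width: 0.0222
gripper_force: 49.4
```

The lid met the rim at exactly the expected height. I'll release, lift straight up and move clear.

```bash
python3 -m handwheel '[{"translation":[0,0,0],"angular":[0,0,0],"hand":0.75},{"translation":[0,0,0],"angular":[0,0,0],"hand":0.7},{"translation":[0,0,0],"angular":[0,0,0],"hand":0.6},{"translation":[0,0,0],"angular":[0,0,0],"hand":0.4},{"translation":[0,0,0],"angular":[0,0,0],"hand":0.2},{"translation":[0,0,0],"angular":[0,0,0],"hand":0},{"translation":[0,0,0],"angular":[0,0,0],"hand":0},{"translation":[0,0,0],"angular":[0,0,0],"hand":0}]'
python3 -m handwheel '[{"translation":[0,0,-0.01],"angular":[0,0,0],"hand":0},{"translation":[0,0,-0.02],"angular":[0,0,0],"hand":0},{"translation":[0,0,-0.03],"angular":[0,0,0],"hand":0},{"translation":[0,0,-0.03],"angular":[0,0,0],"hand":0},{"translation":[0,0,-0.03],"angular":[0,0,0],"hand":0},{"translation":[-0.03,0,0],"angular":[0,0,0],"hand":0},{"translation":[-0.03,0,0],"angular":[0,0,0],"hand":0},{"translation":[-0.03,-0.02,0],"angular":[0,0,0],"hand":0},{"translation":[-0.03,-0.02,0],"angular":[0,0,0],"hand":0},{"translation":[-0.03,-0.02,0],"angular":[0,0,0],"hand":0}]'
python3 -m handwheel '[{"translation":[-0.03,-0.02,0],"angular":[0,0,0],"hand":0},{"translation":[-0.03,-0.02,0],"angular":[0,0,0],"hand":0},{"translation":[-0.03,-0.02,0],"angular":[0,0,0],"hand":0},{"translation":[0,0,0],"angular":[0,0,0],"hand":0},{"translation":[0,0,0],"angular":[0,0,0],"hand":0}]'
python3 -c "
from h import *
p=(.537,.0135)
m=lambda n:[circ(n,*p,.17,.034),circ(n,*p,.095,.03)]
cv2.imwrite('pics/i.png',np.hstack([crop('side',280,180,100,120,4,marks=m('side')),crop('top',265,195,80,96,5,marks=m('top'))]))"
```

```text
clock: 16.88
position: [0.5379, 0.014, 0.1779]
ee_rot: [0.0, 0.258, 0.966, 0.0]
contact_force: [-0.1, -0.2, -0.5]
width: 0.0854
gripper_force: 0.0
clock: 17.72
position: [0.6388, -0.1138, 0.2988]
ee_rot: [0.0, 0.257, 0.966, 0.0]
contact_force: [0.5, -0.2, 0.0]
width: 0.0855
gripper_force: 0.0
clock: 18.13
position: [0.6865, -0.2118, 0.2971]
ee_rot: [-0.001, 0.259, 0.966, 0.0]
contact_force: [-0.3, 1.2, 0.0]
width: 0.0853
gripper_force: 0.0
```

View pics/i.png

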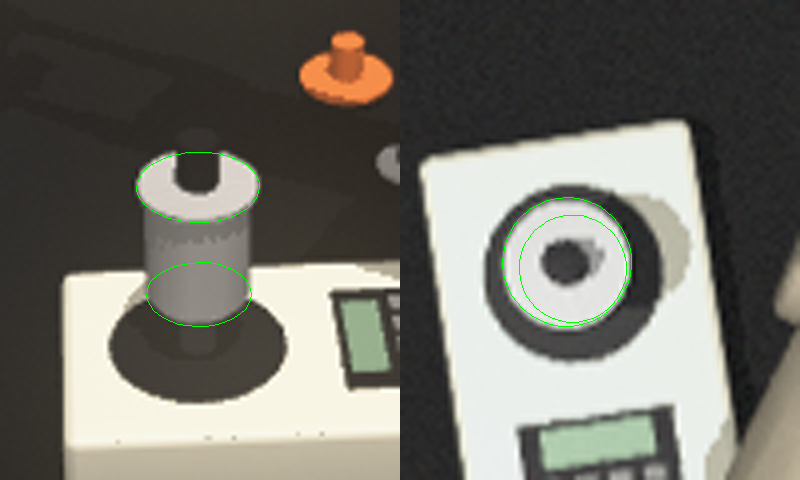

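The lid's disc, at side crop (198,187) and top crop (567,263), matches the seated-and-level prediction in both cameras. The pot is upright and centred, and the arm is clear.

```bash
python3 -c "
from rig import manip
print(manip.sign_off())"
```

```text
the job is handed in; nothing more can be done
None
```

The steel pot stands upright, centred to within about 1 mm on the balance's pan, and its wide lid sits fully down and level on it; the job was handed in at about 18 s with the arm clear.

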